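# Shut the drying-bay gate and drop its latch bar

## Robot

A 6-joint arm with a two-finger parallel gripper is mounted at the origin on the work surface. World frame = base frame: x ahead of the robot, y to its left, z up, the work surface at z = 0. Lengths are in mm, angles in rad, forces in N, time in s.
With the tool pointing down it reaches from about 350 to 850 mm from the base axis. Payload 8.1 kg.
Tool frame: the origin (TCP) lies at the centre of the arm's flange, where the gripper is bolted on; the fingertips stand 173 mm ahead of it and the grasp point (between the pads) lies 155 mm ahead of it (bot.tcp_to_grasp is the distance from the TCP to the grasp point, in mm); y points along the fingers, x is the direction in which the jaws open and shut, and the axes are right-handed (so a half turn about y gives the same grasp; the last joint's range is limited). The gripper opens to 85 mm and grips with 20 to 120 N. Pads are 22 mm wide; open, the fingers measure 114 mm over their backs; the gripper's body (76 mm by 85 mm) begins 54 mm behind the grasp point. The pads swing forward as they close: fully open they stand 13 mm farther back than shut.
Start: joints at [-1.257, 0.13, 1.488, -0, 1.523, -0.085], TCP at [233.008, -552.914, 404.692] pointing down, gripper open.
Joint ranges: [-2.96, 2.96], [-0.89, 2.26], [0.02, 2.5], [-1.34, 4.48], [0, 2.73], [-2.66, 2.66]. Speed limits (rad/s): [2.39, 2.39, 2.79, 3.14, 3.14, 3.14].

## Interface

Orientations are given as a rotation vector (axis times angle).
In Python, from workcell import telemetry, imaging, workorder, bot gives the robot as it stands.
- The arm moves only by the tool carry_out, never from a script. Its argument "increments" is a list of rows, each an object with "delta_pos": the shift along the world's x, y, z scaled (see below), a list of three; "turn": the turn, a rotation vector about the world's x, y, z scaled (see below), a list of three; "gripper": the closure, from -1 (fully open) to 1 (shut). A call has 1 to 8 rows; each row shifts and turns the commanded pose from where the row before left it; what a row does not reach is not made up. The controller multiplies each number of a shift by 25 mm and each number of a turn by 0.12 rad. A row lasts 1/12 s, in which the tool goes at most 41.7 mm and 7.16 degrees, less where a joint would pass 70% of its speed; a pose out of reach is approached as far as the arm can. A call with a number of a shift or a turn outside -1 to 1 is refused whole. A call with a gripper value outside its range is refused whole. The fingers move at their own pace and stop on an object; "newtons" is the grip in N (left out, the last holds). Time passes only in rows, so rows that do not move let the fingers close. It gives the time, the measured TCP pose, the force and the opening at its end, in the units of the state.
- telemetry.get_obs(): the state, without advancing time (a new reading comes with each control period).
- imaging.capture(name): name is "scene" or "top" or "wrist"; returns a dict with "img" (420x560x3 uint8, red, green, blue), "z_map" (420x560 float32, mm along the optical axis (not along the pixel's ray), 0 where there is no reading), "mtx" (3x3 intrinsics, pixels), "D" ([k1, k2, p1, p2, k3] as OpenCV has them; the pictures are not rectified), "world_from_camera" (4x4, takes a point from camera to world coordinates). Camera axes: x right, y up, looking along -z (the intrinsics and any distortion apply to the point x, -y, -z); pixel columns grow to the right and rows downward; lengths in mm; the calibration is good to about 2 mm. A picture is of the moment at which its call begins.
- workorder.hand_in(): hands the job in, once; it reports no verdict.
The state is a dict: "clock": time; "joint_pos": joint angles; "joint_vel": joint speeds; "joint_torque": joint torques, N m; "ee_pos": TCP position; "orientation": TCP orientation; "ft_force": force on the tool from outside, world axes, zero at the start; "torque": the same for the moment, N m; "width": finger opening in mm.
Only numpy, scipy, OpenCV 4.12 (cv2) and the standard library are available. Lean on these libraries where they do the work, as an engineer would, in place of code of your own. Each camera call takes 0.05 s, during which the arm holds its last target. There are 200 camera calls.

## Task

The little steel gate of the drying bay is hooked back open: lift its latch bar out of the hold-open catch, swing the gate shut with the bar kept up, press it gently against the sprung buffer of the closing catch, and let the bar down behind that catch's lip so that the gate stays shut when you let go. Do not force the bar sideways against either catch or ram the gate on the buffer, and leave the cup, jar, bottles and teat cover where they stand.

Things in the scene. Friction and masses are not known exactly. Their poses are not given: they have to be found in the camera images.
- bay: White acrylic drying bay, fixed. Origin: underside, on the line of the shut gate; the hinge is 110 mm to its +y, the shut gate runs along its -y; +x runs into the bay, z up. Deck 8 mm thick; walls 88 mm high stand behind the gate line (bay x above 45 mm). A deck strip runs out to -x to the hold-open catch
- hinge (a point): point on the gate's vertical hinge axis, 100 mm above the table (bay x 0, y 110 mm); a 12 mm round steel post, 126 mm tall
- gate_hinge (a joint): gate angle about its vertical hinge, rad. 0: along the bay's -y from the hinge; positive: open, clockwise from above, free end towards the bay's -x. Hooked open at about 0.93. Ends shut between about -0.08 and +0.055, depending on where the closing catch is clamped. It stays where it is left (slight friction)
- latch_pivot (a joint): angle of the latch bar on the gate, rad: 0 level (down, at its lower stop), positive: free end raised, at most 0.40; it falls back by its own weight (0.12 kg). To pass over either lip it must be raised above 0.065, 0.10 or more is safe
- latch_bar: Flat steel latch bar, 8 mm thick, 16 tall, 210 long, on the gate's front face. Origin: its pivot, 30 mm from the hinge axis along the gate, 100 mm above the table, 10 mm in front of the gate's middle plane. Its -y axis runs to the free end (195 mm from the pivot), x across it (the way the gate swings shut), z up when level. An upright lifting knob stands on it
- knob (a point): grip point of the lifting knob: upright dark steel block 14 mm across (bar's x), 16 mm along the bar, 45 mm tall on the bar's top edge; the point is 15 mm below its top, 138 mm above the table when down, 135 mm from the pivot along the bar, 38 mm above it, 165 mm from the hinge axis. Pinch it from above across the 14 mm; the bar can turn between the fingers as it lifts
- catch_nominal (a point): nominal place of the closing catch, fixed on the bay: bar's middle plane at bay x -10 mm, y -102.5 mm, 100 mm up. The real catch, a steel post and bracket with an upright 6 mm lip on the outer (-x) side, 12 mm above the lower edge of the lowered bar, is clamped up to 12 mm nearer (bay -x) or farther (+x); it is not measured: feel for it
- cup: open stainless steel cup, 68 mm wide, 75 mm tall, in the bay; origin at its underside; leave alone
- jar: small round glass jar with a twist cap, 56 mm wide, 60 mm tall, in the bay; origin at its underside; leave alone
- teat_cover: lime silicone teat cover, 48 mm wide, 50 mm tall, beside the bay on the hinge side; origin at its underside; leave alone
- dispenser: frosted push dispenser bottle, 68 mm wide, 190 mm tall, on the shelf; origin at its underside; leave alone
- feeder: clear feeding bottle, 60 mm wide, 150 mm tall, on the shelf; origin at its underside; leave alone
- hold_catch (a point): hold-open catch, fixed on the bay: middle of its slot, 100 mm above the table, where the bar's outer end lies at the start. A steel post with a bracket 200 to 225 mm from the hinge axis and on it a slot 16 mm wide between two upright 6 mm lips, whose tops stand 104 mm above the table, 12 mm above the lower edge of the bar
- buffer_nominal (a point): nominal tip of the rubber-tipped sprung buffer on the closing catch (moves with it, up to 12 mm either way), 212 mm from the hinge axis; it meets the gate's stop tab, at gate angle 0 when nominal, 0.057 either way. Yields 0.29 mm per N. At 7 N or more on the buffer the bar is past the lip; 8 to 11 N (10 to 14 N at the knob) is right, over 15 N is ramming. Let go with the bar up and it pushes the gate out
- gate: the gate's steel frame of rails and pickets, 8 mm thick, 0.4 kg, moving with joint gate_hinge; origin on the hinge axis at table height, -y axis along the gate to the free edge (190 mm from the hinge axis; a stop tab 18 mm tall, 70 mm above the table, reaches out to 222 mm), +x the way it swings shut; frame from 16 to 104 mm above the table

How it is judged:
By the outcome, as a careful person would: the job done as asked, in the order asked, and still so for the second after the job is handed in, with the robot touching nothing.
It also fails if it takes over 54 s, if anything falls off the work surface, if the arm or the gripper's body presses on something with over 40 N, if the wrist force passes 120 N, or if a joint passes its speed limit or range.

## Working session

There is one attempt and no reset: what is moved stays moved. The work goes in short steps, Python scripts to look and compute and a tool call to move; the robot and the scene stay as the last step left them, time stands still between calls to the robot, and variables do not carry over. Pictures are saved under pics/ and viewed, about 8 in all and at most 12, crops included, and the job is handed in when it is done.

Besides the shell and the picture viewer there is one more tool, called as a command line: name --argument value ..., lists and objects as JSON in quotes. carry_out: Moves the arm, as the interface text tells. Shifts and turns lie within -1 to 1; 1 stands for 25 mm of shift or 0.12 rad of turn. Its arguments: {"type":"object","properties":{"increments":{"type":"array"},"newtons":{"type":"number"}},"required":["increments"]}

```bash
mkdir -p pics
cat > h.py <<'E'
import numpy as np, cv2
from workcell import telemetry, imaging, workorder, bot
def cap(n,save=None):
    c=imaging.capture(n)
    if save: cv2.imwrite('pics/'+save,c['img'][...,::-1])
    return c
def pts(c):
    "world point per pixel from depth"
    h,w=c['z_map'].shape
    u,v=np.meshgrid(np.arange(w),np.arange(h))
    n=cv2.undistortPoints(np.stack([u,v],-1).reshape(-1,1,2).astype(float),c['mtx'],c['D']).reshape(h,w,2)
    z=c['z_map']; P=np.stack([n[...,0]*z,-n[...,1]*z,-z,np.ones_like(z)],-1)
    W=P@np.array(c['world_from_camera']).T
    W=W[...,:3]; W[z==0]=np.nan
    return W
def ray(c,uv,zp):
    n=cv2.undistortPoints(np.array([[uv]],float),c['mtx'],c['D'])[0,0]
    T=np.array(c['world_from_camera']); d=T[:3,:3]@[n[0],-n[1],-1]; o=T[:3,3]
    return o+d*(zp-o[2])/d[2]
E
python3 - <<'E'
from h import *
for n in('scene','top'):
    c=cap(n,n+'.png'); np.savez(n+'.npz',**c); print(n,np.round(c['world_from_camera'],2).tolist())
o=telemetry.get_obs(); print(o)
E
```

```text
scene [[-0.38, -0.74, 0.56, 1392.55], [0.93, -0.3, 0.23, 334.42], [-0.0, 0.6, 0.8, 1203.21], [0.0, 0.0, 0.0, 1.0]]
top [[0.06, 0.97, -0.22, 335.8], [-1.0, 0.06, -0.01, 21.72], [0.0, 0.22, 0.98, 1517.15], [0.0, 0.0, 0.0, 1.0]]
{'clock': 0.1, 'joint_pos': array([-1.25740397e+00,  1.31090867e-01,  1.48920035e+00,  3.29584170e-05,
        1.52293517e+00, -8.53722342e-02]), 'joint_vel': array([ 2.77915354e-03, -2.09998253e-03, -2.75636311e-03,  1.04617879e-03,
       -1.37791133e-03, -5.33999116e-05]), 'joint_torque': array([ 1.41340879e-03, -5.70953751e+01, -5.01940155e+01, -8.63686296e-05,
        8.14495375e-03, -3.18045306e-05]), 'ee_pos': array([ 232.94764818, -552.71525459,  403.72948083]), 'orientation': array([-1.37079728,  0.91154334, -0.90947113]), 'ft_force': array([ 0.08458074, -0.14556014, -0.10444721]), 'torque': array([-0.04935046, -0.00746412,  0.03488481]), 'width': 85.26189669360701}
```

View pics/top.png

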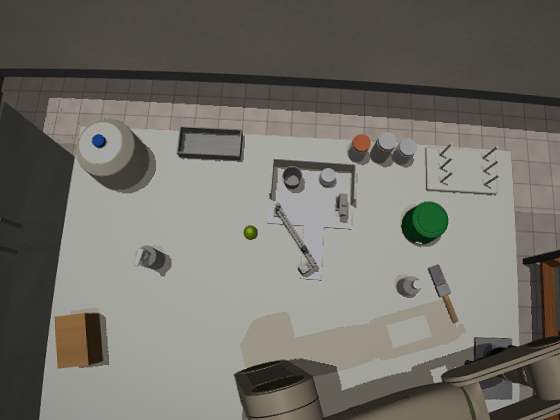

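View pics/scene.png

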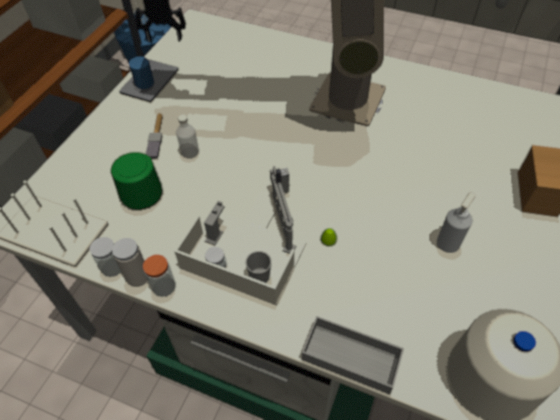

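The top view shows the hinge near px (278,208), the hold-open catch near (306,268), and the closing catch near (344,205). In the scene view the gate runs from (290,243) to (280,178). Next I'll measure these with depth.

Run:
```python
from h import *
c=dict(np.load('top.npz')); W=pts(c)
z=W[...,2]
print('pixel mm', np.linalg.norm(W[220,300]-W[220,301]))
# points near gate
reg=np.zeros(z.shape,bool); reg[195:285,265:360]=1
for lo,hi in((60,200),):
    m=reg&(z>lo)&(z<hi); v,u=np.nonzero(m)
    for a,b in zip(v,u): 
        if (a%3==0 and b%2==0) or z[a,b]>118: print(b,a,np.round(W[a,b]).astype(int).tolist(),end=' ')
im=cv2.resize(c['img'][150:290,260:370],None,fx=5,fy=5,interpolation=cv2.INTER_CUBIC)
cv2.imwrite('pics/topc.png',im[:600*5][...,::-1][:600])
for uv in ((273,160),(355,165),(352,229),(268,224),(321,278),(300,279)): print('\n',uv,ray(c,uv,8 if uv[1]>170 else 88).round())
```

```text
pixel mm 5.820737729349106
340 195 [720, -156, 92] 342 195 [721, -163, 90] 344 195 [721, -169, 93] 346 195 [722, -176, 90] 354 195 [724, -203, 87] 340 198 [709, -156, 95] 342 198 [710, -163, 94] 344 198 [712, -170, 89] 346 198 [713, -177, 86] 354 198 [715, -203, 85] 340 201 [700, -157, 91] 342 201 [701, -163, 92] 344 201 [701, -170, 92] 346 201 [702, -177, 87] 278 202 [677, 45, 123] 277 203 [672, 48, 129] 278 203 [674, 45, 122] 279 203 [675, 42, 120] 276 204 [670, 51, 125] 277 204 [670, 48, 125] 278 204 [670, 45, 128] 279 204 [672, 42, 119] 280 204 [676, 39, 102] 340 204 [691, -157, 89] 342 204 [688, -162, 100] 344 204 [687, -168, 107] 346 204 [692, -177, 90] 277 205 [667, 48, 124] 278 205 [667, 44, 127] 279 205 [667, 41, 127] 277 206 [665, 48, 118] 276 207 [664, 51, 107] 278 207 [666, 44, 103] 280 207 [667, 38, 101] 340 207 [680, -157, 93] 342 207 [681, -164, 89] 344 207 [681, -171, 90] 346 207 [682, -177, 89] 276 210 [664, 51, 64] 278 210 [661, 44, 79] 280 210 [656, 37, 106] 282 210 [657, 31, 101] 340 210 [671, -158, 88] 342 210 [671, -164, 90] 344 210 [671, -171, 91] 346 210 [673,
[... 2210 characters left out ...]
 312 261 [497, -72, 108] 314 261 [498, -79, 100] 304 264 [488, -48, 94] 306 264 [489, -55, 88] 308 264 [487, -60, 108] 310 264 [489, -68, 90] 312 264 [488, -73, 107] 314 264 [487, -79, 112] 316 264 [491, -87, 86] 300 267 [478, -36, 89] 302 267 [478, -43, 89] 304 267 [478, -49, 91] 306 267 [479, -55, 90] 308 267 [480, -62, 86] 310 267 [480, -68, 87] 312 267 [480, -74, 92] 300 270 [470, -38, 67] 302 270 [469, -43, 83] 304 270 [469, -49, 94] 306 270 [469, -56, 90] 308 270 [471, -63, 79] 302 273 [461, -45, 68] 
 (273, 160) [829.  71.  88.]

 (355, 165) [ 828. -204.   88.]

 (352, 229) [ 625. -211.    8.]

 (268, 224) [626.  77.   8.]

 (321, 278) [ 453. -112.    8.]

 (300, 279) [446. -42.   8.]
```

View pics/topc.png

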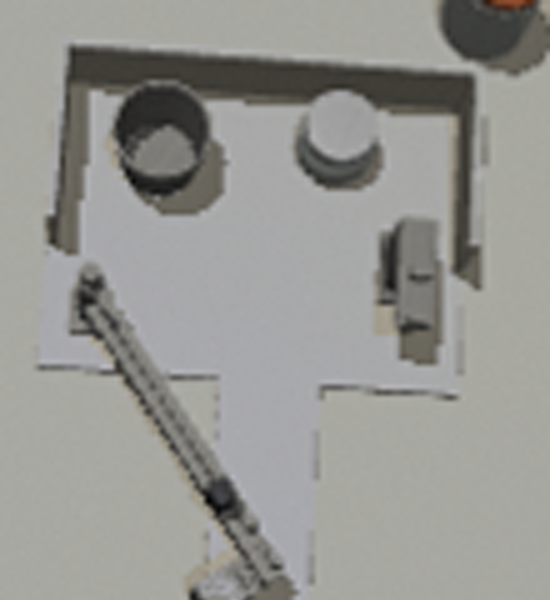

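Run:
```python
from h import *
from scipy.spatial.transform import Rotation as R
o=telemetry.get_obs(); M=R.from_rotvec(o['orientation']).as_matrix(); print(M.round(3)); print('jaw yaw',np.arctan2(M[1,0],M[0,0]))
c=dict(np.load('top.npz')); W=pts(c); z=W[...,2]
s=np.zeros(z.shape,bool); s[240:256,298:310]=1; s&=(z>145)
print('knob top',np.nanmedian(W[s],0),(np.nanmin(W[s],0)+np.nanmax(W[s],0))/2)
s=np.zeros(z.shape,bool); s[200:209,270:282]=1; s&=(z>117)
print('post top',(np.nanmin(W[s],0)+np.nanmax(W[s],0))/2)
v,u=np.nonzero((z>98)&(z<115)); k=(u>278)&(u<318)&(v>210)&(v<262); P=W[v[k],u[k]]
print('gate line',cv2.fitLine(P[:,:2].astype(np.float32),cv2.DIST_HUBER,0,.01,.01).ravel())
```

```text
[[ 0.388 -0.     0.922]
 [-0.922  0.002  0.388]
 [-0.002 -1.     0.   ]]
jaw yaw -1.1720332037500807
knob top [530.59602579 -43.18402549 152.35691706] [531.89781931 -43.26806011 151.31871773]
post top [671.27400347  46.08365902 123.36568737]
gate line [  0.8122464    0.58331454 580.0983     -12.595652  ]
```

carry_out --increments '[{"delta_pos": [0.5, 0.85, 0], "turn": [0, 0, 0.08], "gripper": -1}, {"delta_pos": [0.5, 0.85, 0], "turn": [0, 0, 0.08], "gripper": -1}, {"delta_pos": [0.5, 0.85, 0], "turn": [0, 0, 0.08], "gripper": -1}, {"delta_pos": [0.5, 0.85, 0], "turn": [0, 0, 0.08], "gripper": -1}, {"delta_pos": [0.5, 0.85, 0], "turn": [0, 0, 0.08], "gripper": -1}, {"delta_pos": [0.5, 0.85, 0], "turn": [0, 0, 0.08], "gripper": -1}, {"delta_pos": [0.5, 0.85, 0], "turn": [0, 0, 0.08], "gripper": -1}, {"delta_pos": [0.5, 0.85, 0], "turn": [0, 0, 0.08], "gripper": -1}]'

```text
clock: 0.77
ee_pos: [333.4, -381.7, 404.2]
orientation: [-1.397, 0.852, -0.851]
ft_force: [-0.4, -0.8, -0.1]
width: 85.8
```

carry_out --increments '[{"delta_pos": [0.5, 0.85, 0], "turn": [0, 0, 0.08], "gripper": -1}, {"delta_pos": [0.5, 0.85, 0], "turn": [0, 0, 0.08], "gripper": -1}, {"delta_pos": [0.5, 0.85, 0], "turn": [0, 0, 0.08], "gripper": -1}, {"delta_pos": [0.5, 0.85, 0], "turn": [0, 0, 0.08], "gripper": -1}, {"delta_pos": [0.5, 0.85, 0], "turn": [0, 0, 0.08], "gripper": -1}, {"delta_pos": [0.5, 0.85, 0], "turn": [0, 0, 0.08], "gripper": -1}, {"delta_pos": [0.5, 0.85, 0], "turn": [0, 0, 0.08], "gripper": -1}, {"delta_pos": [0.5, 0.85, 0], "turn": [0, 0, 0.08], "gripper": -1}]'

```text
clock: 1.43
ee_pos: [433.3, -211.7, 404.3]
orientation: [-1.421, 0.794, -0.793]
ft_force: [-0.4, 0.2, 0.4]
width: 85.4
```

carry_out --increments '[{"delta_pos": [0.5, 0.85, 0], "turn": [0, 0, 0.08], "gripper": -1}, {"delta_pos": [0.5, 0.85, 0], "turn": [0, 0, 0.08], "gripper": -1}, {"delta_pos": [0.5, 0.85, 0], "turn": [0, 0, 0.08], "gripper": -1}, {"delta_pos": [0.5, 0.85, 0], "turn": [0, 0, 0.08], "gripper": -1}, {"delta_pos": [0.5, 0.85, 0], "turn": [0, 0, 0.08], "gripper": -1}, {"delta_pos": [0.5, 0.85, 0], "turn": [0, 0, 0.08], "gripper": -1}, {"delta_pos": [0.4, 0.85, -0.5], "turn": [0, 0, 0.08], "gripper": -1}, {"delta_pos": [0.4, 0.8, -0.5], "turn": [0, 0, 0.08], "gripper": -1}]'

```text
clock: 2.1
ee_pos: [528.7, -42.9, 379.9]
orientation: [-1.443, 0.733, -0.735]
ft_force: [0.7, -0.0, -0.6]
width: 85.3
```

Run:
```python
from h import *
from scipy.spatial.transform import Rotation as R
c=cap('wrist','w1.png'); W=pts(c); z=W[...,2]
o=telemetry.get_obs(); M=R.from_rotvec(o['orientation']).as_matrix(); print(o['clock'],o['ee_pos'],np.arctan2(M[1,0],M[0,0]),o['ft_force'])
m=(np.hypot(W[...,0]-531,W[...,1]+43)<25)&(z>142)&(z<162)
v,u=np.nonzero(m); print(m.sum(), u.min(),u.max(),v.min(),v.max())
P=W[m]; print(np.median(P,0)); print(cv2.minAreaRect(P[:,:2].astype(np.float32)))
```

```text
2.15 [528.78570347 -40.00329243 376.25267445] -0.9387474218871764 [-1.75662724  2.30722144 -2.53683055]
524 273 293 215 241
[531.45285332 -41.2455515  153.16806922]
((530.1753540039062, -42.144161224365234), (15.320135116577148, 13.764288902282715), 36.232601165771484)
```

View pics/w1.png

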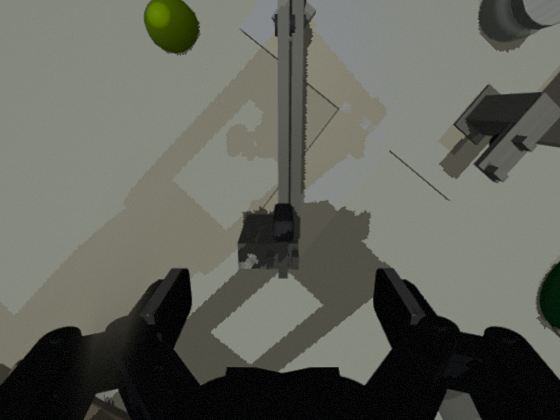

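Wrist view: the knob is at px (283,222), midway between the fingers (px 185 and 378), and the gate runs vertically in the image. So the jaws are already square to the bar, and I'll descend.

carry_out --increments '[{"delta_pos": [0.1, 0.08, -0.6], "turn": [0, 0, 0], "gripper": -1}, {"delta_pos": [0, 0, -0.6], "turn": [0, 0, 0], "gripper": -1}, {"delta_pos": [0, 0, -0.6], "turn": [0, 0, 0], "gripper": -1}, {"delta_pos": [0, 0, -0.6], "turn": [0, 0, 0], "gripper": -1}, {"delta_pos": [0, 0, -0.3], "turn": [0, 0, 0], "gripper": -1}, {"delta_pos": [0, 0, 0], "turn": [0, 0, 0], "gripper": -1}, {"delta_pos": [0, 0, 0], "turn": [0, 0, 0], "gripper": -1}]'

```text
clock: 2.73
ee_pos: [530.3, -42.2, 312.0]
orientation: [-1.443, 0.735, -0.734]
ft_force: [0.4, 0.6, 0.5]
width: 85.4
```

carry_out --increments '[{"delta_pos": [0, 0, -0.4], "turn": [0, 0, 0], "gripper": -1}, {"delta_pos": [0, 0, -0.36], "turn": [0, 0, 0], "gripper": -1}, {"delta_pos": [0, 0, 0], "turn": [0, 0, 0], "gripper": 0.2}, {"delta_pos": [0, 0, 0], "turn": [0, 0, 0], "gripper": 0.4}, {"delta_pos": [0, 0, 0], "turn": [0, 0, 0], "gripper": 0.5}, {"delta_pos": [0, 0, 0], "turn": [0, 0, 0], "gripper": 0.5}, {"delta_pos": [0, 0, 0], "turn": [0, 0, 0], "gripper": 0.5}, {"delta_pos": [0, 0, 0], "turn": [0, 0, 0], "gripper": 0.5}]' --newtons 25

```text
clock: 3.4
ee_pos: [530.7, -42.2, 293.6]
orientation: [-1.443, 0.734, -0.735]
ft_force: [-0.1, 0.5, 0.8]
width: 20.9
```

carry_out --increments '[{"delta_pos": [0, 0, 0], "turn": [0, 0, 0], "gripper": 0.6}, {"delta_pos": [0, 0, 0], "turn": [0, 0, 0], "gripper": 0.65}, {"delta_pos": [0, 0, 0], "turn": [0, 0, 0], "gripper": 0.7}, {"delta_pos": [0, 0, 0], "turn": [0, 0, 0], "gripper": 0.75}, {"delta_pos": [0, 0, 0], "turn": [0, 0, 0], "gripper": 0.8}, {"delta_pos": [0, 0, 0], "turn": [0, 0, 0], "gripper": 0.85}, {"delta_pos": [0, 0, 0], "turn": [0, 0, 0], "gripper": 0.85}, {"delta_pos": [0, 0, 0], "turn": [0, 0, 0], "gripper": 0.85}]' --newtons 25

```text
clock: 4.07
ee_pos: [530.6, -42.2, 293.4]
orientation: [-1.443, 0.734, -0.735]
ft_force: [-1.0, -0.1, 2.2]
width: 13.8
```

carry_out --increments '[{"delta_pos": [0, 0, 0], "turn": [0, 0, 0], "gripper": 1}, {"delta_pos": [0.04, 0.03, 0.15], "turn": [0, 0, 0], "gripper": 1}, {"delta_pos": [0.04, 0.03, 0.15], "turn": [0, 0, 0], "gripper": 1}, {"delta_pos": [0.04, 0.03, 0.15], "turn": [0, 0, 0], "gripper": 1}, {"delta_pos": [0.05, 0.035, 0.15], "turn": [0, 0, 0], "gripper": 1}, {"delta_pos": [0.05, 0.035, 0.15], "turn": [0, 0, 0], "gripper": 1}, {"delta_pos": [0.05, 0.04, 0.15], "turn": [0, 0, 0], "gripper": 1}, {"delta_pos": [0, 0, 0], "turn": [0, 0, 0], "gripper": 1}]' --newtons 40

```text
clock: 4.73
ee_pos: [537.7, -37.0, 316.7]
orientation: [-1.443, 0.733, -0.735]
ft_force: [1.1, 0.0, -4.3]
width: 13.4
```

Run:
```python
from h import *
c=cap('wrist','w2.png'); W=pts(c); z=W[...,2]
o=telemetry.get_obs(); print(o['clock'],o['ee_pos'],o['ft_force'],o['torque'],o['width'])
```

```text
4.7833 [537.56163976 -37.02053566 316.28648032] [ 1.43776763  0.70985124 -2.84950111] [ 0.05756155 -0.08152388  0.02847383] 13.469194607012147
```

View pics/w2.png

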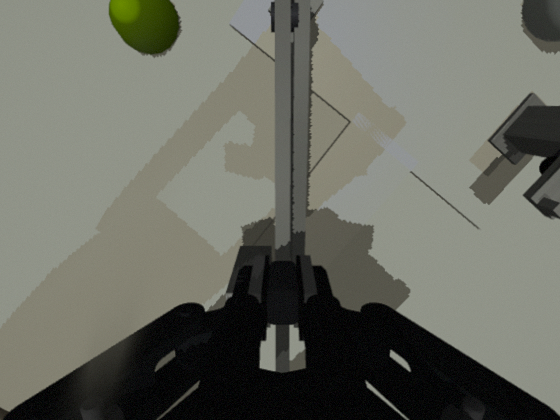

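The grip held: the knob sits between the pads at px (285,290), and the bar rises past the hold catch. Next: check the bar's height and work out the swing arc.

```bash
cat > arc.py <<'E'
import numpy as np
H=np.array([670,46.6]); r=156.6
def P(t): return H+r*np.array([-np.sin(t),-np.cos(t)])+10*np.array([-np.cos(t),np.sin(t)])
E
python3 - <<'E'
from h import *; from arc import *
c=cap('wrist'); W=pts(c)
for v in range(200,380,12): print(v,W[v,285].round().tolist())
print(P(.939))
t=np.linspace(.939,.139,25)
for i in range(24): print(i,((P(t[i+1])-P(t[i]))/25).round(3),P(t[i+1]).round(1))
print('turn/row',(t[0]-t[1])/.12)
E
```

```text
200 [565.0, -18.0, 125.0]
212 [560.0, -22.0, 126.0]
224 [555.0, -26.0, 128.0]
236 [550.0, -30.0, 129.0]
248 [544.0, -34.0, 129.0]
260 [538.0, -38.0, 129.0]
272 [542.0, -35.0, 152.0]
284 [544.0, -33.0, 167.0]
296 [544.0, -33.0, 176.0]
308 [540.0, -36.0, 177.0]
320 [535.0, -39.0, 177.0]
332 [506.0, -62.0, 138.0]
344 [500.0, -66.0, 140.0]
356 [493.0, -71.0, 139.0]
368 [488.0, -75.0, 142.0]
[537.72287262 -37.81754303]
0 [ 0.115 -0.174] [540.6 -42.2]
1 [ 0.121 -0.171] [543.6 -46.4]
2 [ 0.127 -0.166] [546.8 -50.6]
3 [ 0.132 -0.162] [550.1 -54.7]
4 [ 0.138 -0.158] [553.6 -58.6]
5 [ 0.143 -0.153] [557.1 -62.4]
6 [ 0.148 -0.148] [560.8 -66.1]
7 [ 0.153 -0.143] [564.6 -69.7]
8 [ 0.157 -0.138] [568.6 -73.1]
9 [ 0.162 -0.133] [572.6 -76.5]
10 [ 0.166 -0.127] [576.8 -79.6]
11 [ 0.17  -0.121] [581.  -82.7]
12 [ 0.174 -0.116] [585.4 -85.6]
13 [ 0.178 -0.11 ] [589.8 -88.3]
14 [ 0.182 -0.104] [594.4 -90.9]
15 [ 0.185 -0.098] [599.  -93.3]
16 [ 0.188 -0.092] [603.7 -95.6]
17 [ 0.191 -0.085] [608.5 -97.8]
18 [ 0.194 -0.079] [613.3 -99.7]
19 [ 0.196 -0.072] [ 618.2 -101.5]
20 [ 0.199 -0.066] [ 623.2 -103.2]
21 [ 0.201 -0.059] [ 628.2 -104.7]
22 [ 0.203 -0.052] [ 633.3 -106. ]
23 [ 0.204 -0.046] [ 638.4 -107.1]
turn/row 0.27777777777777773
```

carry_out --increments '[{"delta_pos": [0.115, -0.174, 0], "turn": [0, 0, 0.278], "gripper": 1}, {"delta_pos": [0.121, -0.171, 0], "turn": [0, 0, 0.278], "gripper": 1}, {"delta_pos": [0.127, -0.166, 0], "turn": [0, 0, 0.278], "gripper": 1}, {"delta_pos": [0.132, -0.162, 0], "turn": [0, 0, 0.278], "gripper": 1}, {"delta_pos": [0.138, -0.158, 0], "turn": [0, 0, 0.278], "gripper": 1}, {"delta_pos": [0.143, -0.153, 0], "turn": [0, 0, 0.278], "gripper": 1}, {"delta_pos": [0.148, -0.148, 0], "turn": [0, 0, 0.278], "gripper": 1}, {"delta_pos": [0.153, -0.143, 0], "turn": [0, 0, 0.278], "gripper": 1}]'

```text
clock: 5.5
ee_pos: [564.4, -69.2, 315.9]
orientation: [-1.505, 0.527, -0.527]
ft_force: [0.7, 2.1, -1.5]
width: 13.4
```

Forces are low and it's following the arc.

carry_out --increments '[{"delta_pos": [0.157, -0.138, 0], "turn": [0, 0, 0.278], "gripper": 1}, {"delta_pos": [0.162, -0.133, 0], "turn": [0, 0, 0.278], "gripper": 1}, {"delta_pos": [0.166, -0.127, 0], "turn": [0, 0, 0.278], "gripper": 1}, {"delta_pos": [0.17, -0.121, 0], "turn": [0, 0, 0.278], "gripper": 1}, {"delta_pos": [0.174, -0.116, 0], "turn": [0, 0, 0.278], "gripper": 1}, {"delta_pos": [0.178, -0.11, 0], "turn": [0, 0, 0.278], "gripper": 1}, {"delta_pos": [0.182, -0.104, 0], "turn": [0, 0, 0.278], "gripper": 1}, {"delta_pos": [0.185, -0.098, 0], "turn": [0, 0, 0.278], "gripper": 1}]'

```text
clock: 6.17
ee_pos: [598.7, -92.7, 315.9]
orientation: [-1.547, 0.319, -0.318]
ft_force: [-0.5, 1.4, -1.7]
width: 13.3
```

carry_out --increments '[{"delta_pos": [0.188, -0.092, 0], "turn": [0, 0, 0.278], "gripper": 1}, {"delta_pos": [0.191, -0.085, 0], "turn": [0, 0, 0.278], "gripper": 1}, {"delta_pos": [0.194, -0.079, 0], "turn": [0, 0, 0.278], "gripper": 1}, {"delta_pos": [0.196, -0.072, 0], "turn": [0, 0, 0.278], "gripper": 1}, {"delta_pos": [0.199, -0.066, 0], "turn": [0, 0, 0.278], "gripper": 1}, {"delta_pos": [0.201, -0.059, 0], "turn": [0, 0, 0.278], "gripper": 1}, {"delta_pos": [0.203, -0.052, 0], "turn": [0, 0, 0.278], "gripper": 1}, {"delta_pos": [0, 0, 0], "turn": [0, 0, 0], "gripper": 1}]'

```text
clock: 6.83
ee_pos: [633.2, -105.3, 315.8]
orientation: [-1.566, 0.135, -0.135]
ft_force: [-1.5, 1.4, -1.2]
width: 13.2
```

Run:
```python
from h import *; from arc import *
from scipy.spatial.transform import Rotation as R
o=telemetry.get_obs(); M=R.from_rotvec(o['orientation']).as_matrix(); print(o['clock'],o['ee_pos'],np.arctan2(M[1,0],M[0,0]),o['ft_force'],o['width'])
cap('wrist','w3.png')
t=.939-.8*23/24; print(t)
T=np.arange(t,-.12,-.012)
for i in range(len(T)-1): print(T[i+1].round(3),((P(T[i+1])-P(T[i]))/25).round(3),P(T[i+1]).round(1))
```

```text
6.8333 [ 633.24232459 -105.34398954  315.77948629] -0.17245826001825082 [-1.45587669  1.41595118 -1.19032724] 13.202144089897587
0.17233333333333323
0.16 [ 0.073 -0.017] [ 635.1 -106.4]
0.148 [ 0.074 -0.016] [ 637.  -106.8]
0.136 [ 0.074 -0.015] [ 638.8 -107.2]
0.124 [ 0.074 -0.015] [ 640.7 -107.6]
0.112 [ 0.074 -0.014] [ 642.5 -107.9]
0.1 [ 0.074 -0.013] [ 644.4 -108.2]
0.088 [ 0.074 -0.012] [ 646.2 -108.5]
0.076 [ 0.075 -0.011] [ 648.1 -108.8]
0.064 [ 0.075 -0.01 ] [ 650. -109.]
0.052 [ 0.075 -0.009] [ 651.8 -109.3]
0.04 [ 0.075 -0.008] [ 653.7 -109.5]
0.028 [ 0.075 -0.007] [ 655.6 -109.7]
0.016 [ 0.075 -0.006] [ 657.4 -109.8]
0.004 [ 0.075 -0.006] [ 659.3 -110. ]
-0.008 [ 0.075 -0.005] [ 661.2 -110.1]
-0.02 [ 0.075 -0.004] [ 663.1 -110.2]
-0.032 [ 0.075 -0.003] [ 665.  -110.2]
-0.044 [ 0.075 -0.002] [ 666.8 -110.3]
-0.056 [ 0.075 -0.001] [ 668.7 -110.3]
-0.068 [ 0.075 -0.   ] [ 670.6 -110.3]
-0.08 [0.075 0.001] [ 672.5 -110.3]
-0.092 [0.075 0.002] [ 674.4 -110.3]
-0.104 [0.075 0.003] [ 676.3 -110.2]
-0.116 [0.075 0.003] [ 678.1 -110.1]
```

View pics/w3.png

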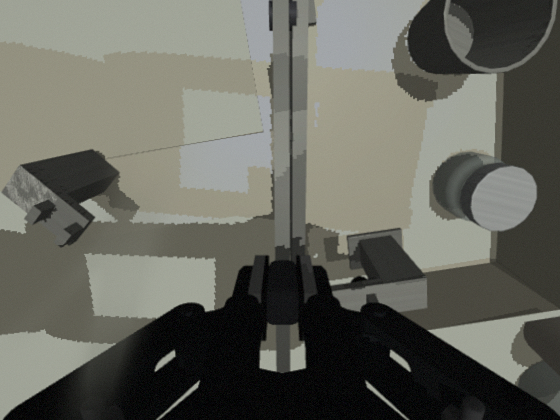

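Wrist view: the gate is upright at px 290, the closing catch is at (385,270) ahead of the bar, and the cup and jar are clear. Now I'll approach slowly.

carry_out --increments '[{"delta_pos": [0.073, -0.017, 0], "turn": [0, 0, 0.1], "gripper": 1}, {"delta_pos": [0.074, -0.016, 0], "turn": [0, 0, 0.1], "gripper": 1}, {"delta_pos": [0.074, -0.015, 0], "turn": [0, 0, 0.1], "gripper": 1}, {"delta_pos": [0.074, -0.015, 0], "turn": [0, 0, 0.1], "gripper": 1}, {"delta_pos": [0.074, -0.014, 0], "turn": [0, 0, 0.1], "gripper": 1}, {"delta_pos": [0.074, -0.013, 0], "turn": [0, 0, 0.1], "gripper": 1}, {"delta_pos": [0.074, -0.012, 0], "turn": [0, 0, 0.1], "gripper": 1}, {"delta_pos": [0, 0, 0], "turn": [0, 0, 0], "gripper": 1}]'

```text
clock: 7.55
ee_pos: [646.0, -107.8, 315.6]
orientation: [-1.57, 0.07, -0.07]
ft_force: [-1.7, 2.6, -0.3]
width: 13.5
```

carry_out --increments '[{"delta_pos": [0.037, -0.006, 0], "turn": [0, 0, 0.05], "gripper": 1}, {"delta_pos": [0.037, -0.006, 0], "turn": [0, 0, 0.05], "gripper": 1}, {"delta_pos": [0.025, -0.004, 0], "turn": [0, 0, 0.033], "gripper": 1}, {"delta_pos": [0.025, -0.003, 0], "turn": [0, 0, 0.033], "gripper": 1}]'

```text
clock: 7.88
ee_pos: [648.9, -108.3, 315.6]
orientation: [-1.57, 0.055, -0.055]
ft_force: [-2.2, 3.0, -0.9]
width: 13.5
```

carry_out --increments '[{"delta_pos": [0.025, 0, 0], "turn": [0, 0, 0.033], "gripper": 1}, {"delta_pos": [0.025, 0, 0], "turn": [0, 0, 0.033], "gripper": 1}, {"delta_pos": [0.025, 0, 0], "turn": [0, 0, 0.033], "gripper": 1}]'

```text
clock: 8.13
ee_pos: [650.8, -108.4, 315.7]
orientation: [-1.57, 0.046, -0.046]
ft_force: [-1.6, 3.0, -1.8]
width: 13.6
```

carry_out --increments '[{"delta_pos": [0.025, 0, 0], "turn": [0, 0, 0.033], "gripper": 1}, {"delta_pos": [0.025, 0, 0], "turn": [0, 0, 0.033], "gripper": 1}]'

```text
clock: 8.3
ee_pos: [652.0, -108.5, 315.7]
orientation: [-1.571, 0.039, -0.039]
ft_force: [-1.9, 2.0, -0.3]
width: 13.6
```

No contact yet, so I'll keep feeling for it in small steps.

carry_out --increments '[{"delta_pos": [0.025, 0, 0], "turn": [0, 0, 0.033], "gripper": 1}, {"delta_pos": [0.025, 0, 0], "turn": [0, 0, 0.033], "gripper": 1}]'

```text
clock: 8.47
ee_pos: [653.3, -108.6, 315.8]
orientation: [-1.571, 0.033, -0.033]
ft_force: [-2.0, 1.3, 0.7]
width: 13.5
```

carry_out --increments '[{"delta_pos": [0.025, 0, 0], "turn": [0, 0, 0.033], "gripper": 1}, {"delta_pos": [0.025, 0, 0], "turn": [0, 0, 0.033], "gripper": 1}]'

```text
clock: 8.63
ee_pos: [654.6, -108.6, 315.8]
orientation: [-1.571, 0.027, -0.027]
ft_force: [-2.9, 1.5, 0.7]
width: 13.2
```

carry_out --increments '[{"delta_pos": [0.025, 0, 0], "turn": [0, 0, 0.033], "gripper": 1}, {"delta_pos": [0.025, 0, 0], "turn": [0, 0, 0.033], "gripper": 1}]'

```text
clock: 8.8
ee_pos: [655.8, -108.7, 315.8]
orientation: [-1.571, 0.021, -0.021]
ft_force: [-2.3, -0.9, 0.4]
width: 13.3
```

carry_out --increments '[{"delta_pos": [0.02, 0, 0], "turn": [0, 0, 0.025], "gripper": 1}, {"delta_pos": [0, 0, 0], "turn": [0, 0, 0], "gripper": 1}]'

```text
clock: 8.97
ee_pos: [656.3, -108.7, 315.9]
orientation: [-1.571, 0.018, -0.019]
ft_force: [-2.3, -2.4, 1.3]
width: 13.3
```

carry_out --increments '[{"delta_pos": [0.025, -0.01, 0], "turn": [0, 0, 0.033], "gripper": 1}, {"delta_pos": [0.025, -0.01, 0], "turn": [0, 0, 0.033], "gripper": 1}, {"delta_pos": [0, 0, 0], "turn": [0, 0, 0], "gripper": 1}]'

```text
clock: 9.22
ee_pos: [657.6, -109.0, 315.8]
orientation: [-1.571, 0.012, -0.012]
ft_force: [-2.4, -1.2, 1.5]
width: 13.2
```

carry_out --increments '[{"delta_pos": [0.025, -0.005, 0], "turn": [0, 0, 0.033], "gripper": 1}, {"delta_pos": [0.025, -0.005, 0], "turn": [0, 0, 0.033], "gripper": 1}, {"delta_pos": [0, 0, 0], "turn": [0, 0, 0], "gripper": 1}]'

```text
clock: 9.47
ee_pos: [658.8, -109.1, 315.7]
orientation: [-1.571, 0.006, -0.006]
ft_force: [-1.3, -0.2, 1.2]
width: 13.1
```

carry_out --increments '[{"delta_pos": [0.025, -0.004, 0], "turn": [0, 0, 0.033], "gripper": 1}, {"delta_pos": [0.025, -0.004, 0], "turn": [0, 0, 0.033], "gripper": 1}]'

```text
clock: 9.63
ee_pos: [660.0, -109.2, 315.7]
orientation: [-1.571, -0.0, 0.0]
ft_force: [-2.5, 0.3, 1.0]
width: 13.3
```

carry_out --increments '[{"delta_pos": [0.025, -0.004, 0], "turn": [0, 0, 0.033], "gripper": 1}, {"delta_pos": [0.025, -0.004, 0], "turn": [0, 0, 0.033], "gripper": 1}]'

```text
clock: 9.8
ee_pos: [661.2, -109.3, 315.5]
orientation: [-1.57, -0.006, 0.007]
ft_force: [-3.6, 0.7, 0.7]
width: 13.6
```

carry_out --increments '[{"delta_pos": [0.025, 0, 0], "turn": [0, 0, 0.033], "gripper": 1}, {"delta_pos": [0.02, 0, 0], "turn": [0, 0, 0.025], "gripper": 1}]'

```text
clock: 9.97
ee_pos: [662.0, -109.4, 315.3]
orientation: [-1.57, -0.011, 0.013]
ft_force: [-7.4, -0.1, 1.5]
width: 13.7
```

Contact near x = 661. I'll press on in fine steps.

carry_out --increments '[{"delta_pos": [0.012, 0, 0], "turn": [0, 0, 0.012], "gripper": 1}, {"delta_pos": [0, 0, 0], "turn": [0, 0, 0], "gripper": 1}]'

```text
clock: 10.13
ee_pos: [662.2, -109.5, 315.3]
orientation: [-1.57, -0.011, 0.014]
ft_force: [-6.5, 0.2, 2.3]
width: 13.4
```

carry_out --increments '[{"delta_pos": [0.012, 0, 0], "turn": [0, 0, 0.012], "gripper": 1}, {"delta_pos": [0, 0, 0], "turn": [0, 0, 0], "gripper": 1}]'

```text
clock: 10.3
ee_pos: [662.4, -109.5, 315.2]
orientation: [-1.57, -0.012, 0.016]
ft_force: [-7.8, -0.1, 1.3]
width: 13.1
```

carry_out --increments '[{"delta_pos": [0.016, 0, 0], "turn": [0, 0, 0.015], "gripper": 1}, {"delta_pos": [0, 0, 0], "turn": [0, 0, 0], "gripper": 1}]'

```text
clock: 10.47
ee_pos: [662.7, -109.6, 315.2]
orientation: [-1.57, -0.013, 0.017]
ft_force: [-8.3, 0.1, 1.2]
width: 13.0
```

carry_out --increments '[{"delta_pos": [0.016, 0, 0], "turn": [0, 0, 0.015], "gripper": 1}, {"delta_pos": [0, 0, 0], "turn": [0, 0, 0], "gripper": 1}]'

```text
clock: 10.63
ee_pos: [663.0, -109.6, 315.1]
orientation: [-1.57, -0.014, 0.019]
ft_force: [-10.1, -0.9, 2.5]
width: 13.3
```

carry_out --increments '[{"delta_pos": [0.016, 0, 0], "turn": [0, 0, 0.015], "gripper": 1}, {"delta_pos": [0, 0, 0], "turn": [0, 0, 0], "gripper": 1}]'

```text
clock: 10.8
ee_pos: [663.3, -109.6, 315.1]
orientation: [-1.57, -0.015, 0.021]
ft_force: [-10.3, -1.4, 2.5]
width: 13.4
```

carry_out --increments '[{"delta_pos": [0.012, 0, 0], "turn": [0, 0, 0.012], "gripper": 1}, {"delta_pos": [0, 0, 0], "turn": [0, 0, 0], "gripper": 1}]'

```text
clock: 10.97
ee_pos: [663.4, -109.7, 315.0]
orientation: [-1.57, -0.016, 0.022]
ft_force: [-11.5, -0.6, 3.1]
width: 13.3
```

carry_out --increments '[{"delta_pos": [0.016, 0, 0], "turn": [0, 0, 0.012], "gripper": 1}, {"delta_pos": [0, 0, 0], "turn": [0, 0, 0], "gripper": 1}, {"delta_pos": [0, 0, 0], "turn": [0, 0, 0], "gripper": 1}]'

```text
clock: 11.22
ee_pos: [663.7, -109.7, 314.8]
orientation: [-1.57, -0.017, 0.024]
ft_force: [-12.2, -0.6, 2.6]
width: 13.5
```

Run:
```python
from h import *
f=[]
for i in range(4):
    c=cap('wrist'); f.append(telemetry.get_obs()['ft_force'])
print(np.round(f,1)); cv2.imwrite('pics/w4.png',c['img'][...,::-1])
```

```text
[[-12.4  -1.4   2.1]
 [-11.9  -0.6   2.4]
 [-12.7  -0.8   2.4]
 [-11.3  -0.5   2.8]]
```

View pics/w4.png

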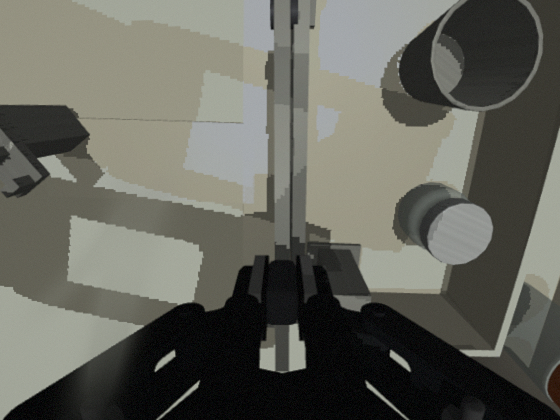

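carry_out --increments '[{"delta_pos": [0.012, 0, 0], "turn": [0, 0, 0], "gripper": 1}, {"delta_pos": [0, -0.05, -0.1], "turn": [0, 0, 0], "gripper": 1}, {"delta_pos": [0, -0.05, -0.1], "turn": [0, 0, 0], "gripper": 1}, {"delta_pos": [0, -0.045, -0.1], "turn": [0, 0, 0], "gripper": 1}, {"delta_pos": [0, -0.04, -0.1], "turn": [0, 0, 0], "gripper": 1}, {"delta_pos": [0, 0, 0], "turn": [0, 0, 0], "gripper": 1}]'

```text
clock: 11.92
ee_pos: [663.9, -114.5, 304.2]
orientation: [-1.57, -0.016, 0.024]
ft_force: [-10.7, -0.6, 3.0]
width: 13.3
```

carry_out --increments '[{"delta_pos": [0.02, 0, 0], "turn": [0, 0, 0], "gripper": 1}, {"delta_pos": [0.008, 0, 0], "turn": [0, 0, 0], "gripper": 1}, {"delta_pos": [0, 0, 0], "turn": [0, 0, 0], "gripper": 1}]'

```text
clock: 12.17
ee_pos: [664.4, -114.4, 304.4]
orientation: [-1.57, -0.015, 0.025]
ft_force: [-13.6, -1.1, 2.4]
width: 13.4
```

carry_out --increments '[{"delta_pos": [0, -0.035, -0.1], "turn": [0, 0, 0], "gripper": 1}, {"delta_pos": [0, -0.035, -0.1], "turn": [0, 0, 0], "gripper": 1}, {"delta_pos": [0, 0, 0], "turn": [0, 0, 0], "gripper": 1}]'

```text
clock: 12.42
ee_pos: [664.3, -116.4, 299.0]
orientation: [-1.57, -0.015, 0.024]
ft_force: [-12.6, -1.6, 2.8]
width: 13.4
```

carry_out --increments '[{"delta_pos": [0, -0.035, -0.1], "turn": [0, 0, 0], "gripper": 1}, {"delta_pos": [0, 0, 0], "turn": [0, 0, 0], "gripper": 1}]'

```text
clock: 12.58
ee_pos: [664.4, -117.2, 296.7]
orientation: [-1.57, -0.015, 0.024]
ft_force: [-13.0, -1.5, 3.5]
width: 13.0
```

carry_out --increments '[{"delta_pos": [0, -0.03, -0.08], "turn": [0, 0, 0], "gripper": 1}, {"delta_pos": [0, -0.02, -0.04], "turn": [0, 0, 0], "gripper": 1}, {"delta_pos": [0, 0, 0], "turn": [0, 0, 0], "gripper": 1}]'

```text
clock: 12.83
ee_pos: [664.4, -118.2, 293.8]
orientation: [-1.57, -0.016, 0.024]
ft_force: [-12.6, 0.3, 2.3]
width: 13.4
```

carry_out --increments '[{"delta_pos": [-0.015, 0, 0], "turn": [0, 0, 0], "gripper": 1}, {"delta_pos": [-0.015, 0, 0], "turn": [0, 0, 0], "gripper": 1}, {"delta_pos": [-0.015, 0, 0], "turn": [0, 0, 0], "gripper": 1}, {"delta_pos": [0, 0, 0], "turn": [0, 0, 0], "gripper": 1}]'

```text
clock: 13.17
ee_pos: [663.7, -118.1, 294.1]
orientation: [-1.57, -0.017, 0.023]
ft_force: [-9.6, 0.0, 1.1]
width: 13.6
```

carry_out --increments '[{"delta_pos": [-0.015, 0, 0], "turn": [0, 0, 0], "gripper": 1}, {"delta_pos": [0, 0, 0], "turn": [0, 0, 0], "gripper": 1}]'

```text
clock: 13.33
ee_pos: [663.4, -118.1, 294.2]
orientation: [-1.57, -0.017, 0.023]
ft_force: [-8.8, 0.5, 0.1]
width: 13.4
```

carry_out --increments '[{"delta_pos": [-0.015, 0, 0], "turn": [0, 0, 0], "gripper": 1}, {"delta_pos": [-0.015, 0, 0], "turn": [0, 0, 0], "gripper": 1}, {"delta_pos": [0, 0, 0], "turn": [0, 0, 0], "gripper": 1}]'

```text
clock: 13.58
ee_pos: [662.9, -118.0, 294.4]
orientation: [-1.57, -0.018, 0.022]
ft_force: [-7.1, 1.1, -0.4]
width: 13.4
```

carry_out --increments '[{"delta_pos": [-0.015, 0, 0], "turn": [0, 0, 0], "gripper": 1}, {"delta_pos": [-0.015, 0, 0], "turn": [0, 0, 0], "gripper": 1}, {"delta_pos": [0, 0, 0], "turn": [0, 0, 0], "gripper": 1}]'

```text
clock: 13.83
ee_pos: [662.5, -117.9, 294.6]
orientation: [-1.57, -0.019, 0.021]
ft_force: [-5.8, 1.8, -0.9]
width: 13.5
```

carry_out --increments '[{"delta_pos": [-0.015, 0, 0], "turn": [0, 0, 0], "gripper": 1}, {"delta_pos": [-0.015, 0, 0], "turn": [0, 0, 0], "gripper": 1}, {"delta_pos": [0, 0, 0], "turn": [0, 0, 0], "gripper": 1}]'

```text
clock: 14.08
ee_pos: [662.0, -117.8, 294.9]
orientation: [-1.57, -0.02, 0.021]
ft_force: [-3.6, 2.9, -0.7]
width: 13.5
```

carry_out --increments '[{"delta_pos": [-0.015, 0, 0], "turn": [0, 0, 0], "gripper": 1}, {"delta_pos": [-0.015, 0, 0], "turn": [0, 0, 0], "gripper": 1}, {"delta_pos": [0, 0, 0], "turn": [0, 0, 0], "gripper": 1}]'

```text
clock: 14.33
ee_pos: [661.7, -117.8, 295.1]
orientation: [-1.57, -0.021, 0.02]
ft_force: [1.5, 2.7, -3.9]
width: 13.1
```

Fx dropped quickly to about zero, so the lip now carries the gate. I'll set the bar fully down, then open.

carry_out --increments '[{"delta_pos": [0.008, 0, -0.03], "turn": [0, 0, 0], "gripper": 1}, {"delta_pos": [0, 0, -0.02], "turn": [0, 0, 0], "gripper": 1}, {"delta_pos": [0, 0, 0], "turn": [0, 0, 0], "gripper": 1}]'

```text
clock: 14.58
ee_pos: [661.8, -117.9, 294.4]
orientation: [-1.571, -0.021, 0.02]
ft_force: [-0.6, 2.6, 0.3]
width: 13.1
```

carry_out --increments '[{"delta_pos": [0, 0, 0], "turn": [0, 0, 0], "gripper": 0.6}, {"delta_pos": [0, 0, 0], "turn": [0, 0, 0], "gripper": 0.4}, {"delta_pos": [0, 0, 0], "turn": [0, 0, 0], "gripper": 0.2}, {"delta_pos": [0, 0, 0], "turn": [0, 0, 0], "gripper": 0.2}, {"delta_pos": [0, 0, 0], "turn": [0, 0, 0], "gripper": 0.2}, {"delta_pos": [0, 0, 0], "turn": [0, 0, 0], "gripper": 0.2}]'

```text
clock: 15.08
ee_pos: [661.6, -118.2, 294.0]
orientation: [-1.571, -0.021, 0.02]
ft_force: [0.0, 0.6, -0.4]
width: 33.7
```

carry_out --increments '[{"delta_pos": [0, 0, 0.3], "turn": [0, 0, 0], "gripper": 0.2}, {"delta_pos": [0, 0, 0.5], "turn": [0, 0, 0], "gripper": 0.2}, {"delta_pos": [0, 0, 0.8], "turn": [0, 0, 0], "gripper": 0.2}, {"delta_pos": [0, 0, 0.8], "turn": [0, 0, 0], "gripper": 0.2}, {"delta_pos": [-0.5, 0, 0.8], "turn": [0, 0, 0], "gripper": 0.2}, {"delta_pos": [-0.8, 0, 0.8], "turn": [0, 0, 0], "gripper": 0.2}, {"delta_pos": [-0.5, 0, 0], "turn": [0, 0, 0], "gripper": 0.2}, {"delta_pos": [0, 0, 0], "turn": [0, 0, 0], "gripper": 0.2}]'

```text
clock: 15.75
ee_pos: [615.8, -118.2, 398.1]
orientation: [-1.572, -0.024, 0.017]
ft_force: [-0.0, 0.0, 0.7]
width: 34.1
```

Run:
```python
from h import *
o=telemetry.get_obs(); print(o['clock'],o['ee_pos'],o['ft_force'])
c=cap('wrist','w5.png'); W=pts(c); z=W[...,2]
m=(z>142)&(z<165)&(np.hypot(W[...,0]-661,W[...,1]+118)<40); print(m.sum(),np.median(W[m],0) if m.any() else '')
```

```text
15.75 [ 615.77301995 -118.18424657  398.09854372] [-0.048539    0.04526787  0.6526137 ]
466 [ 660.92493335 -115.96093368  153.67647366]
```

View pics/w5.png

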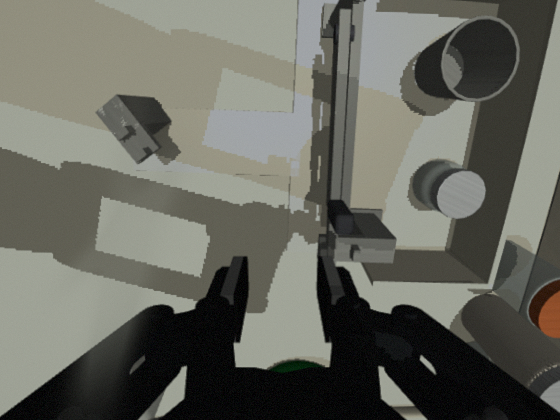

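The gate stays shut after release: the knob is at px (342,212), and its top is at z 153.7, so the bar is down. The catch is partly hidden by the finger, so I'll shift for a clear look at the lip.

carry_out --increments '[{"delta_pos": [0, -0.8, 0.2], "turn": [0, 0, 0], "gripper": 0.2}, {"delta_pos": [0, -0.8, 0], "turn": [0, 0, 0], "gripper": 0.2}, {"delta_pos": [0.4, -0.8, 0], "turn": [0, 0, 0], "gripper": 0.2}, {"delta_pos": [0.4, -0.8, 0], "turn": [0, 0, 0], "gripper": 0.2}, {"delta_pos": [0, 0, 0], "turn": [0, 0, 0], "gripper": 0.2}, {"delta_pos": [0, 0, 0], "turn": [0, 0, 0], "gripper": 0.2}]'

```text
clock: 16.3
ee_pos: [637.0, -198.9, 397.9]
orientation: [-1.57, -0.018, 0.02]
ft_force: [0.1, 0.5, -0.4]
width: 34.5
```

Run:
```python
from h import *
c=cap('wrist'); W=pts(c); z=W[...,2]; print(telemetry.get_obs()['clock'])
m=(z>146)&(z<160)&(np.hypot(W[...,0]-661,W[...,1]+118)<30); print(m.sum(),np.median(W[m],0))
r=(np.abs(W[...,0]-665)<30)&(W[...,1]<-100)&(W[...,1]>-190)&(z>60)
v,u=np.nonzero(r); print(u.min(),u.max(),v.min(),v.max())
for y in (-135,-145,-152,-158,-164):
    k=r&(np.abs(W[...,1]-y)<1.5); P=W[k]; P=P[np.argsort(P[:,0])]; print(y,[tuple(p) for p in P[::max(1,len(P)//22),[0,2]].round().astype(int)])
a,b=max(0,v.min()-20),max(0,u.min()-20)
im=cv2.resize(c['img'][a:v.max()+20,b:u.max()+20],None,fx=3,fy=3,interpolation=cv2.INTER_CUBIC)[:600,:800]
cv2.imwrite('pics/w6.png',im[...,::-1])
```

```text
16.35
543 [ 661.27495475 -117.90892516  153.9325494 ]
274 544 83 419
-135 [(np.int64(659), np.int64(104)), (np.int64(659), np.int64(94)), (np.int64(659), np.int64(109)), (np.int64(660), np.int64(110)), (np.int64(660), np.int64(109)), (np.int64(660), np.int64(110)), (np.int64(661), np.int64(110)), (np.int64(662), np.int64(111)), (np.int64(663), np.int64(110)), (np.int64(664), np.int64(111)), (np.int64(665), np.int64(109)), (np.int64(665), np.int64(109)), (np.int64(665), np.int64(109)), (np.int64(666), np.int64(110)), (np.int64(668), np.int64(100)), (np.int64(668), np.int64(105)), (np.int64(669), np.int64(106)), (np.int64(669), np.int64(104)), (np.int64(670), np.int64(104)), (np.int64(671), np.int64(104)), (np.int64(672), np.int64(104)), (np.int64(672), np.int64(105)), (np.int64(673), np.int64(105)), (np.int64(674), np.int64(105)), (np.int64(675), np.int64(105)), (np.int64(676), np.int64(104))]
-145 [(np.int64(659), np.int64(98)), (np.int64(659), np.int64(107)), (np.int64(659), np.int64(97)), (np.int64(659), np.int64(107)), (np.int64(659), np.int64(109)), (np.int64(660), np.int64(110))
[... 2187 characters left out ...]
8)), (np.int64(655), np.int64(105)), (np.int64(657), np.int64(105)), (np.int64(659), np.int64(105)), (np.int64(660), np.int64(109)), (np.int64(661), np.int64(109)), (np.int64(663), np.int64(109)), (np.int64(665), np.int64(110)), (np.int64(666), np.int64(110)), (np.int64(667), np.int64(110)), (np.int64(672), np.int64(93)), (np.int64(673), np.int64(91)), (np.int64(675), np.int64(91)), (np.int64(677), np.int64(90)), (np.int64(679), np.int64(90)), (np.int64(681), np.int64(92)), (np.int64(683), np.int64(93)), (np.int64(684), np.int64(102)), (np.int64(684), np.int64(100)), (np.int64(685), np.int64(106)), (np.int64(687), np.int64(105)), (np.int64(688), np.int64(105)), (np.int64(693), np.int64(92))]
```

View pics/w6.png

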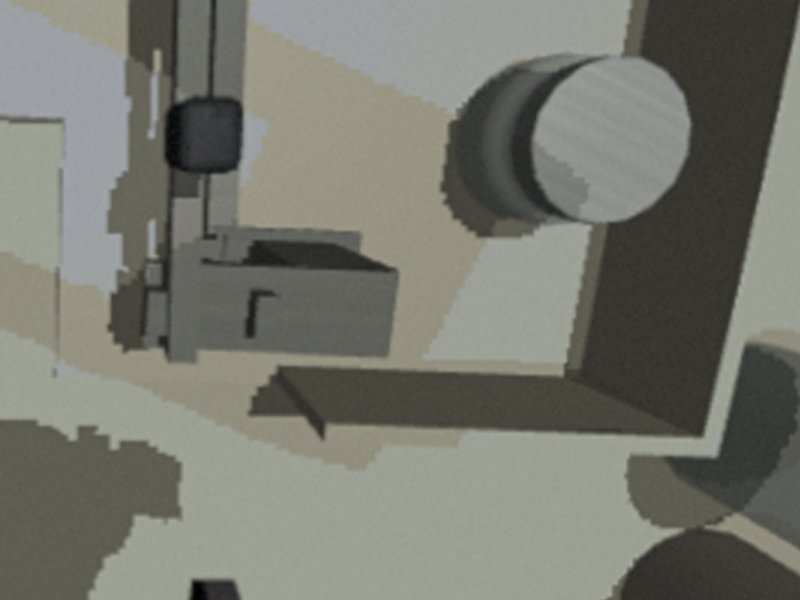

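The depth slice at y = -164 shows the lip at x 653–659 with its top at z 105. The bar sits just behind it at x 659–667 with its top at 109–110, against 108 when level. In the crop the bar (px 182,290) lies inside the outer lip (152,320). The gate hasn't moved, so I'm handing in.

```bash
python3 -c "
from h import *
print(workorder.hand_in())"
```

```text
the job is handed in; nothing more can be done
None
```

The gate is shut and latched, and I've handed the job in at about 16 s on the robot's clock.

- **What I did:** I pinched the knob and raised the bar about 0.17 rad, clear of the hold-open catch. I swung the gate shut with the bar kept up and felt the buffer near gate angle 0. I pressed to about 12–13 N at the knob, with the highest reading 13.6 N. Then I lowered the bar and backed off until the lip took the load before letting go.
- **Last checks:** With the gripper clear, the knob top is at z 153.9 mm, so the bar is down. Depth shows the bar at x 659–667 mm, directly behind the lip at 653–659 mm. The gate had not moved about 1.2 s after release, and the force on the tool is about zero. The cup and jar looked undisturbed in the wrist views; I did not measure the bottles or teat cover again, and the arm did not go near them.
- **One disagreement:** When I backed off, the lip took the load only at about 3 N on the knob. The stated 7 N on the buffer would be about 9 N there. I put that down to give in the grip, and the depth check afterwards shows the bar behind the lip.

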